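# Nip a re-glued phone screen in the two-speed bonding press

## Task

A phone with a freshly glued screen lies in the nest of the bonding press. Turn the large outer ring on top of the press clockwise until you feel the sprung pad just come to rest on the glass, without turning the small knob on the same axis; then, leaving the ring as it is, give the small inner knob a quarter turn clockwise to nip the screen down, and let go. Do not squash the screen, and leave the tools lying about undisturbed.

Things in the scene. Friction and masses are not known exactly. Their poses are not given: they have to be found in the camera images.
- bond_press: Grey C-frame press, fixed. Origin: on the common axis of pad, ring and knob, at table height; x towards its column (63 to 99 mm from the axis), z up. Base 166 x 206 x 12 mm, arm's top 128 mm, round head (53 mm across) 131 mm high. Its 45 mm pad hangs on a 5 N/mm spring and starts 3 to 15 mm above the glass (differs, not measured). Clockwise from above lowers the pad, with ring and knob alike.
- coarse_ring: The outer of the two: black knurled ring, 56 mm across, 18 mm tall; origin at the centre of its underside, 140 mm above the table, z up; white line on top. 1 rad lowers the pad by 12 mm. Friction about 0.22 N m, so it stays where left; each newton on the pad adds 0.012 N m to the torque that turns it. A collar 47 mm across lies below: fingers may reach 8 mm below its underside.
- phone: Phone lying glass up in the nest, 165 x 77 x 9 mm, under the pad; origin at the centre of its underside. Its glass is 28 to 36 mm above the table (the nest's height differs).
- spudger: Black plastic pry tool, 146 mm long, lying on the table by the press; bystander.
- tweezers: Tweezers, 128 mm long, lying on the table by the press; bystander.
- esd_brush: Black brush, 155 mm long, lying on the table; bystander.
- tape_roll: Roll of green tape, 58 mm across, 18 mm high, lying flat by the press; bystander.
- fine_top (a point): Centre of the top face of the inner of the two: bare aluminium knurled knob, 26 mm across, 18 mm tall, on a 17 mm spindle through the ring; z up. It sinks with the pad as the ring is turned, but does not turn with it. Its top is at most 196 mm above the table, and with the pad down its underside still stands at least 2.5 mm above the ring's top face.
- fine_knob (a joint): Angle of the inner knob, rad: 0 at the start, grows clockwise seen from above. 1 rad lowers the pad by 1 mm. Friction about 0.06 N m, so it stays where left.

How it is judged (in metres and radians):
On the way, in this order (a step that is already met when the one before it is completed fails the run):
1. the pad rests lightly on the phone (1 to 9 N), brought down with the ring alone: the inner knob is within 0.15 rad of its start (contact force between bond_press and phone between 1 and 9 N and value of joint fine_knob between -0.15 and 0.15 rad), for 0.2 s.
2. the inner knob has been turned clockwise by about a quarter turn, and the nip has risen (value of joint fine_knob above 1.2 rad and contact force between bond_press and phone above 6.5 N), for 0.2 s.
At the end, for the whole second after the job is handed in: The inner knob stands a quarter turn (1.2 to 1.95 rad) clockwise from where it started, the pad presses on the phone with 6.5 to 20 N, and the phone has moved less than 4 mm in its nest (all of step 2 and contact force between bond_press and phone below 20 N and value of joint fine_knob below 1.95 rad and distance of phone from where it was at the start of the episode below 0.004 m); the robot touches nothing.
It fails at once if the screen is squashed: more than 28 N between pad and phone (contact force between bond_press and phone above 28 N).
It fails at once if the outer ring is pushed or gripped (over 4 N) once the inner knob has been turned (value of joint fine_knob above 0.3 rad and contact force between the fingers and coarse_ring above 4 N).
It fails at once if a tool beside the press is shifted by more than 20 mm (distance of any of spudger, tweezers, esd_brush, tape_roll from where it was at the start of the episode above 0.02 m).
It also fails if it takes over 67 s, if anything falls off the work surface, if the arm or the gripper's body presses on something with over 40 N, if the wrist force passes 120 N, or if a joint passes its speed limit or range.

## Robot

A 7-joint arm with a two-finger parallel gripper is mounted at the origin on a cart in front of the work surface, level with it; the furniture and walls round the work are solid. World frame = base frame: x ahead of the robot, y to its left, z up, the work surface at z = 0. Lengths are in mm, angles in rad, forces in N, time in s.
With the tool pointing down it reaches from about 400 to 850 mm from the base axis. Payload 10.4 kg.
Tool frame: the origin (TCP) lies at the very end of the fingers, on their centre line; the grasp point (between the pads) lies 19 mm behind it; z points along the fingers, y is the line along which they close (so a half turn about z gives the same grasp; the last joint's range is limited). The gripper opens to 87 mm and grips with 3 to 60 N. Pads are 19 mm wide; open, the fingers measure 117 mm over their backs; the gripper's body (75 mm by 190 mm) begins 51 mm behind the grasp point.
Start: joints at [-1.202, 0.332, -0.065, 1.46, 0.022, 1.35, -0.088], TCP at [238.648, 577.671, 186.076] pointing down, gripper open.
Joint ranges: [-2.6, 2.6], [-0.5, 2.12], [-1.47, 1.34], [0.16, 2.42], [-1.27, 4.41], [0.06, 2.06], [-2.6, 2.6]. Speed limits (rad/s): [2.22, 2.22, 2.79, 2.79, 3.14, 3.14, 3.14].

## Interface

Orientations are given as a rotation vector (axis times angle).
In Python, from plant import r gives the robot as it stands.
- The arm moves only by the tool servo_tool, never from a script. Its argument "series" is a list of rows, each a list of 5 numbers: the shift along the world's x, y, z in cm, then the turn about the world's z in degrees, then the closure, from 0 (fully open) to 1 (shut). A call has 1 to 10 rows; each row shifts and turns the commanded pose from where the row before left it; what a row does not reach is not made up. A row lasts 1/8 s, in which the tool goes at most 62.5 mm and 10.7 degrees, less where a joint would pass 70% of its speed; a pose out of reach is approached as far as the arm can. A call with a gripper value outside its range is refused whole. The fingers move at their own pace and stop on an object; "squeeze" is the grip in N (left out, the last holds). Time passes only in rows, so rows that do not move let the fingers close. It gives the time, the measured TCP pose, the force, the opening and the grip force at its end, in the units of the state.
- r.state(): the state, without advancing time (a new reading comes with each control period).
- r.camera(name): name is "side" or "top"; returns (picture, depth): 420x560x3 uint8, red, green, blue; 420x560 float32, mm along the optical axis (not along the pixel's ray), 0 where there is no reading.
- r.camera_model(name): a dict with "fx", "fy", "cx", "cy" (pixels), "pose" (4x4, takes a point from camera to world coordinates). Camera axes: x right, y down, z forward; pixel columns grow to the right and rows downward; lengths in mm; the calibration is good to about 2 mm. A picture is of the moment at which its call begins. camera_model takes no time and is no camera call.
- r.close_job(): hands the job in; it is judged then, once.
The state is a dict: "time_s": time; "joint_pos": joint angles; "qvel": joint speeds; "effort": joint torques, N m; "tcp_pos": TCP position; "eef_rot": TCP orientation; "ft_force": force on the tool from outside, world axes, zero at the start; "wrist_torque": the same for the moment, N m; "width": finger opening in mm; "grasp_force": force on a finger pad.
Only numpy, scipy, OpenCV 4.12 (cv2) and the standard library are available. Lean on these libraries where they do the work, as an engineer would, in place of code of your own. Each camera call takes 0.05 s, during which the arm holds its last target. There are 200 camera calls.

## Working session

There is one attempt and no reset: what is moved stays moved. The work goes in short steps, Python scripts to look and compute and a tool call to move; the robot and the scene stay as the last step left them, time stands still between calls to the robot, and variables do not carry over. Pictures are saved under pics/ and viewed, at most 10 in all, crops included, and the job is handed in when it is done.

Besides the shell and the picture viewer there is one more tool, called after "Request:" as a command line: name --pt "numbers of a row" for each row, then --argument value for the rest. servo_tool: Moves the arm, as the interface text tells. Its arguments: {"type":"object","properties":{"series":{"type":"array","items":{"type":"array","items":{"type":"number"}}},"squeeze":{"type":"number"}},"required":["series"]}

```bash
ls; mkdir -p pics; cat > h.py <<'E'
from plant import r
import cv2, numpy as np
def snap(cam,name,crop=None,s=1):
    im,d=r.camera(cam); np.save(f'pics/{cam}_d.npy',d); np.save(f'pics/{cam}_i.npy',im)
    o=im[:,:,::-1]
    if crop: o=o[crop[1]:crop[3],crop[0]:crop[2]]
    cv2.imwrite(f'pics/{name}.png',cv2.resize(o,None,fx=s,fy=s))
    return im,d
def world(cam,d):
    m=r.camera_model(cam); v,u=np.indices(d.shape)
    P=np.stack([(u-m['cx'])/m['fx']*d,(v-m['cy'])/m['fy']*d,d,np.ones_like(d)],-1)
    return (P@np.array(m['pose']).T)[...,:3]
E
python3 - <<'E'
from h import *
a,d=snap('top','t0'); b,e=snap('side','s0')
cv2.imwrite('pics/both.png',cv2.resize(np.hstack([a,b])[:,:,::-1],(800,300)))
for c,dd in(('top',d),('side',e)):
    W=world(c,dd); print(c,np.round(r.camera_model(c)['pose'],2).tolist())
    for h0,h1 in((126,134),(154,162),(170,200)):
        m=(dd>0)&(W[...,2]>h0)&(W[...,2]<h1); v,u=np.nonzero(m)
        if len(v): print(h0,len(v),np.median(W[m],0),np.percentile(W[m],[2,98],axis=0).round(),np.median(u),np.median(v))
s=r.state(); print(s)
E
```

```text
pics
top [[-0.0, -0.98, 0.2, 296.26], [-1.0, 0.0, 0.02, 123.82], [-0.02, -0.19, -0.98, 1291.46], [0.0, 0.0, 0.0, 1.0]]
126 615 [660.82186102 215.64997663 128.93036544] [[ 552. -178.  126.]
 [1035.  357.  133.]] 242.0 149.0
154 805 [667.18607456 210.48615176 157.80559052] [[ 551. -190.  154.]
 [1029.  334.  162.]] 243.0 141.0
170 1312 [ 631.19667173 -115.61464322  186.73782034] [[  83. -348.  171.]
 [ 859.  237.  199.]] 389.0 153.0
side [[0.96, -0.18, 0.22, 318.25], [-0.28, -0.55, 0.79, -532.59], [-0.02, -0.82, -0.58, 633.76], [0.0, 0.0, 0.0, 1.0]]
126 1139 [542.15000993 301.14717564 129.64044355] [[-530. -193.  126.]
 [1288. 2276.  134.]] 203.0 152.0
154 1100 [555.25935794 238.76680703 157.5140327 ] [[-514. -159.  154.]
 [1289. 2278.  162.]] 216.5 167.0
170 4724 [600.24300783  18.41436838 184.68828769] [[-508. -202.  171.]
 [1288. 2275.  199.]] 231.0 246.0
{'time_s': 0.1, 'joint_pos': array([-1.20159923,  0.33283582, -0.06469223,  1.46086242,  0.02159395,
        1.34988703, -0.08848389]), 'qvel': array([-0.00019037, -0.00132209,  0.0013586 , -0.00414339, -0.00014604,
        0.00103236,  0.00076614]), 'effort': array([ 1.59996518e-03, -6.24533772e+01,  2.50998361e-02, -3.90721893e+01,
       -6.13227580e-02,  3.64437012e-02,  1.84545047e-05]), 'tcp_pos': array([238.51326078, 577.27326911, 185.31411943]), 'eef_rot': array([-6.11424557e-01, -3.08131628e+00,  2.01390783e-03]), 'ft_force': array([-0.31189991, -0.56010021, -0.10652792]), 'wrist_torque': array([-0.05631182,  0.01780209,  0.00999406]), 'grasp_force': 0.0, 'width': 87.01951703797306}
```

View pics/t0.png

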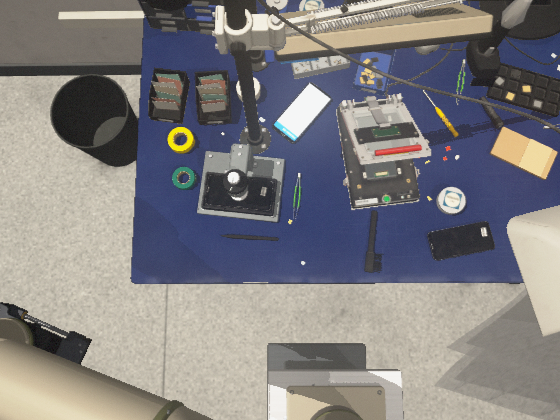

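View pics/s0.png

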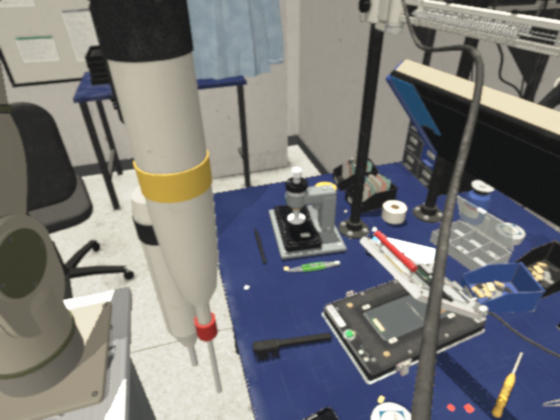

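The press is at about (235,182) in top and (297,190) in side, with a vertical stand pole close behind it. Next I measure it locally.

```bash
python3 - <<'E'
from h import *
o=[]
for c,b in(('top',(190,130,290,250)),('side',(250,150,350,270))):
    d=np.load(f'pics/{c}_d.npy'); im=np.load(f'pics/{c}_i.npy')
    W=world(c,d); M=np.zeros(d.shape,bool); M[b[1]:b[3],b[0]:b[2]]=1; M&=d>0
    o.append(cv2.resize(im[b[1]:b[3],b[0]:b[2]],None,fx=4,fy=4,interpolation=cv2.INTER_CUBIC))
    for h0,h1 in((8,16),(26,40),(122,134),(150,163),(170,200)):
        m=M&(W[...,2]>h0)&(W[...,2]<h1); v,u=np.nonzero(m)
        if len(v)>2:
            print(c,h0,len(v),np.median(W[m],0).round(1),np.percentile(W[m],[3,97],axis=0).round(1).tolist(),np.median(u),np.median(v), cv2.minAreaRect(W[m][:,:2].astype(np.float32)))
            if h0>=150:
                print(np.c_[u,v,W[m].round(0)][::max(1,len(v)//15)].astype(int).tolist())
cv2.imwrite('pics/c0.png',np.hstack(o)[:,:,::-1])
E
```

```text
top 8 2033 [639.5 195.9  11.7] [[471.4, 122.1, 8.3], [740.2, 332.0, 15.5]] 253.0 171.0 ((606.1211547851562, 233.244140625), (256.8147888183594, 288.7264099121094), 89.46078491210938)
top 26 1982 [570.4 208.9  34.4] [[531.1, 147.5, 27.0], [712.8, 314.9, 39.1]] 248.0 195.0 ((629.072265625, 245.31301879882812), (222.75840759277344, 214.43865966796875), 1.8780313730239868)
top 122 488 [640.3 222.7 127.8] [[556.0, 202.2, 123.4], [672.8, 243.6, 131.9]] 239.0 158.0 ((613.2294311523438, 225.55853271484375), (42.981258392333984, 125.82971954345703), 85.01383209228516)
top 150 357 [570.7 226.7 157.9] [[551.6, 206.1, 151.9], [602.3, 255.8, 161.5]] 236.0 183.0 ((577.4717407226562, 230.56231689453125), (55.227420806884766, 55.93168640136719), 17.627517700195312)
[[232, 169, 605, 236, 157], [233, 171, 599, 233, 160], [227, 173, 595, 247, 159], [240, 175, 590, 218, 158], [243, 177, 585, 210, 162], [244, 179, 580, 208, 160], [239, 181, 576, 220, 158], [223, 183, 572, 256, 157], [228, 184, 570, 245, 158], [229, 185, 567, 242, 159], [229, 186, 565, 242, 159], [230, 187, 563, 240, 157], [231, 188, 560,
[... 1834 characters left out ...]
187, 550, 219, 151], [301, 187, 580, 202, 155], [298, 188, 573, 204, 152]]
side 170 108 [574.4 222.1 187.3] [[563.4, 216.1, 173.8], [586.4, 238.1, 191.7]] 296.0 172.0 ((576.0554809570312, 228.68089294433594), (24.9951229095459, 24.153518676757812), 72.24819946289062)
[[294, 167, 575, 240, 191], [294, 168, 574, 237, 190], [291, 169, 566, 235, 189], [298, 169, 581, 228, 190], [294, 170, 570, 224, 192], [301, 170, 586, 222, 190], [297, 171, 576, 220, 190], [293, 172, 566, 222, 188], [300, 172, 583, 220, 186], [296, 173, 573, 221, 185], [292, 174, 565, 226, 180], [299, 174, 581, 220, 181], [295, 175, 571, 221, 180], [292, 176, 564, 224, 177], [299, 176, 581, 220, 175], [298, 177, 578, 220, 173]]
```

View pics/c0.png

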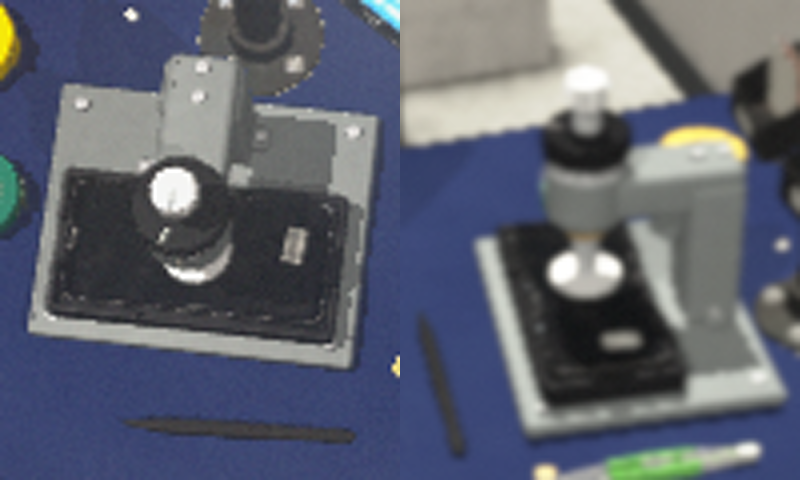

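```bash
python3 - <<'E'
from h import *
for c in('top','side'):
    d=np.load(f'pics/{c}_d.npy'); W=world(c,d)
    for h in range(150,900,75):
        m=(d>0)&(abs(W[...,2]-h)<30)&(W[...,0]>430)&(W[...,0]<800)&(W[...,1]>60)&(W[...,1]<420)
        if m.sum()>5: print(c,h,m.sum(),np.median(W[m],0).round(),np.percentile(W[m],[2,98],axis=0).round()[:,:2].tolist())
E
```

```text
top 150 996 [622. 221. 131.] [[552.0, 182.0], [723.0, 254.0]]
top 225 143 [718. 192. 225.] [[574.0, 179.0], [728.0, 232.0]]
top 300 163 [718. 191. 300.] [[715.0, 178.0], [729.0, 206.0]]
top 375 208 [718. 190. 377.] [[715.0, 178.0], [730.0, 206.0]]
top 450 1238 [745. 104. 438.] [[716.0, 62.0], [771.0, 201.0]]
top 525 1564 [715. 147. 538.] [[688.0, 63.0], [759.0, 223.0]]
top 600 1050 [720. 191. 578.] [[707.0, 108.0], [748.0, 224.0]]
side 150 996 [608. 209. 141.] [[550.0, 179.0], [734.0, 242.0]]
side 225 284 [721. 182. 226.] [[714.0, 177.0], [737.0, 196.0]]
side 300 324 [721. 182. 301.] [[714.0, 177.0], [738.0, 196.0]]
side 375 995 [754. 138. 376.] [[714.0, 61.0], [795.0, 194.0]]
side 450 1057 [736. 120. 439.] [[715.0, 63.0], [764.0, 194.0]]
side 525 1764 [716. 130. 529.] [[687.0, 63.0], [755.0, 212.0]]
```

Request:
servo_tool --pt "0 0 4 0 0" --pt "0 0 4 5 0" --pt "4 -4 1 5 0" --pt "4 -4 0 5 0" --squeeze 35

```text
time_s: 0.6
tcp_pos: [319.4, 497.1, 276.8]
eef_rot: [0.197, 3.135, 0.002]
ft_force: [1.1, -0.2, 0.0]
width: 87.2
grasp_force: 0.0
```

Request:
servo_tool --pt "5 -5 0 6 0" --pt "5 -5 0 6 0" --pt "5 -5 0 6 0" --pt "5 -5 0 6 0" --pt "3 -4 0 6 0" --pt "2.8 -2.8 0 2 0" --pt "0 0 0 0 0"

```text
time_s: 1.48
tcp_pos: [555.4, 249.1, 275.4]
eef_rot: [0.659, -3.071, 0.003]
ft_force: [-0.5, 0.9, 0.6]
width: 86.9
grasp_force: 0.0
```

```bash
python3 - <<'E'
from h import *
a,d=snap('side','s1',(200,50,400,250),3)
s=r.state(); print(s)
W=world('side',d); print(r.state()['wrist_torque'])
E
```

```text
{'time_s': 1.525, 'joint_pos': array([-0.60811911,  0.26377281,  0.13482671,  1.36697892, -0.03499262,
        1.51416835,  1.52054914]), 'qvel': array([-0.03358045, -0.01273281, -0.03899323,  0.00807355, -0.00890912,
        0.00124063, -0.01351219]), 'effort': array([  2.79342838, -57.60199428,   4.20190394, -40.06224275,
         0.41604551,   0.06319409,   0.38008114]), 'tcp_pos': array([553.92645094, 251.65546627, 275.50182588]), 'eef_rot': array([ 6.63357031e-01, -3.06979673e+00,  5.91235315e-04]), 'ft_force': array([-0.53041732,  1.49484362,  0.13569173]), 'wrist_torque': array([0.12769911, 0.08593886, 0.01125798]), 'grasp_force': 0.0, 'width': 87.21088185454622}
[0.12769911 0.08593886 0.01125798]
```

View pics/s1.png

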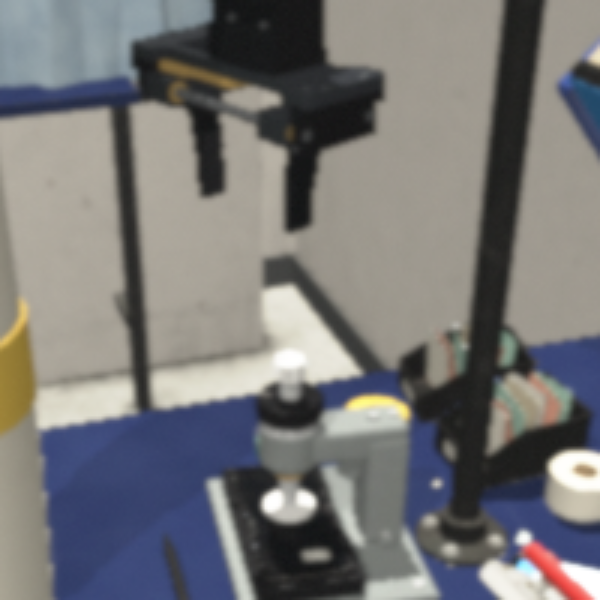

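The gripper hangs clear above and to the left of the press, and the pole stands about 155 mm from the axis.

Request:
servo_tool --pt "1.2 -1.1 0 0 0" --pt "1.1 -1.1 0 0 0" --pt "0 0 0 0 0" --pt "0 0 0 0 0"

```text
time_s: 2.02
tcp_pos: [576.2, 231.3, 276.0]
eef_rot: [0.668, -3.069, -0.001]
ft_force: [1.2, 0.4, 0.4]
width: 86.8
grasp_force: 0.0
```

Request:
servo_tool --pt "0.1 -0.2 -3 0 0" --pt "0 0 -3 0 0" --pt "0 0 -3 0 0" --pt "0 0 -2.5 0 0" --pt "0 0 -2.5 0 0" --pt "0 0 0 0 0" --pt "0 0 0 0 0"

```text
time_s: 2.9
tcp_pos: [577.7, 229.5, 137.3]
eef_rot: [-0.668, 3.068, 0.001]
ft_force: [0.2, 0.4, 0.6]
width: 87.2
grasp_force: 0.0
```

```bash
python3 - <<'E'
from h import *
a,d=snap('side','s2',(240,130,360,220),5)
b,e=snap('top','t2')
for i in range(6):
    r.camera('top'); s=r.state(); print(s['time_s'],s['tcp_pos'].round(1),s['ft_force'].round(2),s['wrist_torque'].round(3))
E
```

```text
3.05 [578.  229.3 137.4] [ 0.2   0.1  -0.66] [ 0.12   0.033 -0.006]
3.1 [577.9 229.2 137.2] [ 0.09  0.15 -0.37] [0.032 0.031 0.009]
3.15 [577.8 229.1 137. ] [ 0.53 -0.44 -1.29] [ 0.038 -0.036 -0.005]
3.2 [577.7 229.1 136.8] [-0.25  0.18  0.76] [ 0.099 -0.017  0.014]
3.25 [577.6 229.  136.5] [-0.37  0.16 -0.06] [0.058 0.074 0.013]
3.3 [577.5 228.9 136.4] [-0.33 -0.07  0.09] [ 0.095  0.025 -0.048]
```

View pics/s2.png

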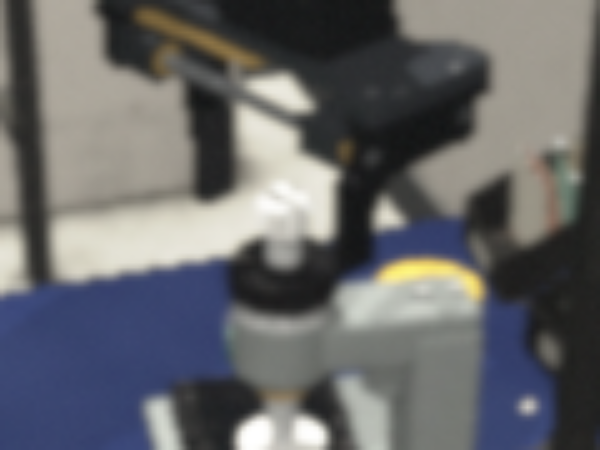

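The fingers straddle the ring, one on each side of it at (345,215) and (215,150), and the knob stands free between them. Closing on the ring now.

Request:
servo_tool --pt "0 0 0 0 1" --pt "0 0 0 0 1" --pt "0 0 0 0 1" --pt "0 0 0 0 1" --pt "0 0 0 0 1" --pt "0 0 0 0 1" --squeeze 35

```text
time_s: 4.05
tcp_pos: [577.4, 228.9, 136.1]
eef_rot: [0.668, -3.07, -0.0]
ft_force: [0.4, -0.3, 0.2]
width: 35.2
grasp_force: 0.0
```

```bash
cat > rd.py <<'E'
from h import *
import sys
n=int(sys.argv[1]); F=[]
for i in range(n):
    r.camera('side'); s=r.state(); F.append(np.r_[s['ft_force'],s['wrist_torque'],s['tcp_pos'],s['eef_rot'][:2],s['width'],s['grasp_force'],s['joint_pos'][6],s['effort'][6]])
F=np.array(F); m=F.mean(0)
yaw=np.degrees(2*np.arctan2(*r.state()['eef_rot'][[1,0]]))-90
print(round(s['time_s'],2),'F',m[:3].round(2),'T',m[3:6].round(3),'tcp',m[6:9].round(1),'yaw',round(yaw%180,2),'w',m[11].round(1),m[12].round(1),'j7',m[13:].round(4))
E
python3 rd.py 5
```

```text
4.3 F [-0.6   0.78 -0.16] T [ 0.134  0.088 -0.026] tcp [577.3 229.2 136.1] yaw 114.58 w 26.4 21.0 j7 [1.5857 0.0088]
```

Width is 26 mm, which is the knob's size and not the ring's, so I look before moving anything.

```bash
python3 - <<'E'
from h import *
a,d=snap('side','s3',(240,110,360,220),4); b,e=snap('top','t3',(180,110,300,220),4)
A=cv2.imread('pics/s3.png');B=cv2.imread('pics/t3.png'); 
cv2.imwrite('pics/c3.png',cv2.resize(np.hstack([A,B]),(800,366)))
W=world('side',d); s=r.state(); print(s['width'],s['grasp_force'],s['tcp_pos'],s['joint_pos'])
# nearest points to robot gripper
m=(d>0)&(W[...,2]>125)&(W[...,2]<300)&(abs(W[...,0]-577)<110)&(abs(W[...,1]-229)<110)
for h in range(125,240,8):
    k=m&(W[...,2]>=h)&(W[...,2]<h+8)
    if k.sum(): print(h,k.sum(),np.percentile(W[k],[2,50,98],axis=0)[:,:2].round().tolist())
E
```

```text
25.036393999884524 35.00005522335414 [577.22133296 229.3690316  136.08212787] [-0.56256234  0.35123978  0.1405927   1.54731177 -0.05147825  1.2466704
  1.58572334]
125 233 [[551.0, 203.0], [623.0, 217.0], [668.0, 239.0]]
133 30 [[553.0, 202.0], [568.0, 209.0], [593.0, 223.0]]
141 66 [[548.0, 201.0], [568.0, 206.0], [600.0, 228.0]]
149 189 [[549.0, 202.0], [570.0, 219.0], [602.0, 252.0]]
157 29 [[559.0, 208.0], [571.0, 224.0], [590.0, 245.0]]
165 15 [[558.0, 208.0], [571.0, 225.0], [591.0, 244.0]]
173 50 [[558.0, 205.0], [570.0, 218.0], [592.0, 242.0]]
181 57 [[558.0, 206.0], [572.0, 217.0], [591.0, 243.0]]
189 70 [[557.0, 206.0], [572.0, 234.0], [591.0, 245.0]]
197 49 [[556.0, 204.0], [573.0, 238.0], [593.0, 247.0]]
205 51 [[556.0, 202.0], [573.0, 235.0], [593.0, 245.0]]
213 52 [[554.0, 201.0], [573.0, 211.0], [593.0, 247.0]]
221 31 [[553.0, 199.0], [575.0, 206.0], [590.0, 251.0]]
229 16 [[553.0, 190.0], [558.0, 243.0], [579.0, 249.0]]
237 76 [[507.0, 135.0], [582.0, 164.0], [642.0, 295.0]]
```

View pics/c3.png

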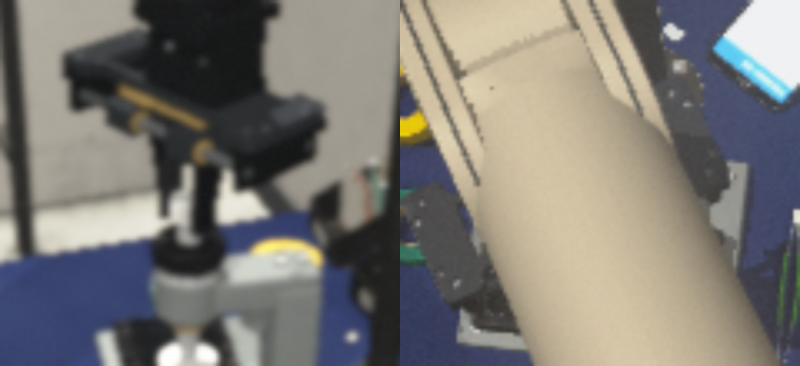

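The fingers are on the knob with their tips at about z 165 by camera, while the state says 136. I'll open and measure this z offset on the open fingers.

Request:
servo_tool --pt "0 0 0 0 0" --pt "0 0 0 0 0" --pt "0 0 0 0 0" --pt "0 0 0 0 0" --pt "0 0 0 0 0" --pt "0 0 0 0 0" --pt "0 0 0 0 0"

```text
time_s: 5.28
tcp_pos: [577.4, 228.9, 136.1]
eef_rot: [-0.668, 3.07, 0.0]
ft_force: [0.2, 0.2, 0.3]
width: 83.8
grasp_force: 0.0
```

```bash
cat > tip.py <<'E'
from h import *
a,d=snap('side','tip'); s=r.state(); W=world('side',d); t=s['tcp_pos']; print(s['time_s'],t.round(1),s['width'],s['ft_force'].round(2),s['wrist_torque'].round(3))
yaw=2*np.arctan2(s['eef_rot'][1],s['eef_rot'][0])-np.pi/2; c=np.array([np.cos(yaw),np.sin(yaw)]); print('yaw',np.degrees(yaw)%180)
q=(W[...,:2]-t[:2])@c; p=(W[...,:2]-t[:2])@np.array([-c[1],c[0]])
for sg in(1,-1):
    for lo,hi in((38,63),):
        k=(d>0)&(q*sg>lo)&(q*sg<hi)&(abs(p)<20)&(W[...,2]>134)&(W[...,2]<330)
        z=W[k][:,2]; print(sg,k.sum(),'low z',np.sort(z)[:12].round(1),'p',np.percentile(p[k],[3,97]).round(1),'q',np.percentile(q[k],[3,97]).round(1))
E
python3 tip.py
```

```text
5.325 [577.4 228.9 136.1] 85.11820272131501 [ 0.41 -0.31 -0.13] [ 0.055 -0.011  0.024]
yaw 114.55470284014913
1 244 low z [169.6 170.2 171.3 172.  172.2 173.1 173.4 173.6 173.7 173.8 173.8 174.3] p [-6.5 15.2] q [41.7 56. ]
-1 475 low z [170.8 170.9 171.2 171.8 172.2 172.3 173.  173.8 173.9 173.9 174.6 174.7] p [-17.7  18.1] q [-58.7 -43.5]
```

The tips are really at about z 169, so the state reads about 33 mm low. I'll go down in steps, checking with the camera.

Request:
servo_tool --pt "0 0 -1.0 0 0" --pt "0 0 -1.0 0 0" --pt "0 0 -0.5 0 0" --pt "0 0 0 0 0" --pt "0 0 0 0 0"

```text
time_s: 5.95
tcp_pos: [577.6, 228.9, 111.3]
eef_rot: [-0.668, 3.069, 0.0]
ft_force: [-0.3, -0.1, 0.1]
width: 87.0
grasp_force: 0.0
```

```bash
python3 tip.py
```

```text
6.0 [577.7 229.  111.4] 86.94393866255064 [0.34 0.2  0.1 ] [0.041 0.001 0.006]
yaw 114.5493697952889
1 225 low z [145.5 145.9 147.1 147.5 147.8 147.9 148.5 148.5 148.7 149.1 149.5 149.7] p [-7.1 15.2] q [43.3 57.6]
-1 545 low z [145.9 146.  146.  146.3 147.6 148.3 148.5 149.1 149.1 149.8 149.9 150.5] p [-17.9  18.6] q [-59.  -43.2]
```

Request:
servo_tool --pt "0 0 -0.9 0 0" --pt "0 0 0 0 1" --pt "0 0 0 0 1" --pt "0 0 0 0 1" --pt "0 0 0 0 1" --pt "0 0 0 0 1"

```text
time_s: 6.75
tcp_pos: [577.3, 229.4, 102.3]
eef_rot: [-0.669, 3.069, 0.001]
ft_force: [-0.7, 1.3, 1.4]
width: 54.8
grasp_force: 35.0
```

```bash
python3 rd.py 8
```

```text
7.15 F [-1.8   2.66  1.92] T [0.633 0.377 0.049] tcp [577.3 229.4 102.2] yaw 114.58 w 54.9 35.0 j7 [ 1.5885 -0.0506]
```

The ring is gripped (54.9 mm). I turn it clockwise and watch the z torque.

Request:
servo_tool --pt "0 0 0 -2 1" --pt "0 0 0 -2 1" --pt "0 0 0 -2 1" --pt "0 0 0 -2 1" --pt "0 0 0 0 1"

```text
time_s: 7.78
tcp_pos: [577.3, 229.6, 102.2]
eef_rot: [-0.45, 3.109, 0.001]
ft_force: [-2.2, 4.9, 2.0]
width: 54.9
grasp_force: 35.0
```

```bash
python3 rd.py 5
```

```text
8.03 F [-2.77  4.88  3.09] T [ 1.121  0.61  -0.103] tcp [577.2 229.6 102.2] yaw 106.47 w 54.9 35.0 j7 [1.4536 0.0937]
```

Request:
servo_tool --pt "0 0 0 -2 1" --pt "0 0 0 -2 1" --pt "0 0 0 0 1"

```text
time_s: 8.4
tcp_pos: [577.2, 229.7, 102.2]
eef_rot: [-0.341, 3.123, 0.002]
ft_force: [-1.9, 5.4, 3.1]
width: 54.8
grasp_force: 35.0
```

```bash
python3 rd.py 5
```

```text
8.65 F [-2.57  4.92  2.8 ] T [ 1.194  0.63  -0.104] tcp [577.2 229.7 102.2] yaw 102.48 w 54.9 35.0 j7 [1.387  0.0933]
```

Request:
servo_tool --pt "0 0 0 -2 1" --pt "0 0 0 -2 1" --pt "0 0 0 0 1"

```text
time_s: 9.02
tcp_pos: [577.2, 229.9, 102.2]
eef_rot: [0.232, -3.133, -0.002]
ft_force: [-2.7, 5.2, 2.7]
width: 54.8
grasp_force: 35.0
```

```bash
python3 rd.py 5
```

```text
9.28 F [-2.68  5.83  2.48] T [ 1.256  0.583 -0.133] tcp [577.2 229.8 102.2] yaw 98.49 w 55.0 35.0 j7 [1.3205 0.0929]
```

Request:
servo_tool --pt "0 0 0 -2 1" --pt "0 0 0 -1 1" --pt "0 0 0 0 1"

```text
time_s: 9.65
tcp_pos: [577.2, 229.9, 102.2]
eef_rot: [0.151, -3.138, -0.002]
ft_force: [-2.8, 5.4, 2.2]
width: 55.2
grasp_force: 35.0
```

```bash
python3 rd.py 5; python3 - <<'E'
from h import *
d=snap('side','x')[1]; W=world('side',d)
d0=None
b=(250,150,350,270); M=np.zeros(d.shape,bool); M[150:270,250:350]=1
k=M&(d>0)&(np.hypot(W[...,0]-577,W[...,1]-229)<26)&(W[...,2]>25)&(W[...,2]<75)
print(np.histogram(W[k][:,2],bins=range(25,76,3)))
E
```

```text
9.9 F [-2.73  5.78  2.55] T [1.254 0.595 0.021] tcp [577.2 229.9 102.2] yaw 95.51 w 55.1 35.0 j7 [ 1.2708 -0.0444]
(array([ 0,  1, 36, 24, 14, 90, 17,  4,  6,  4,  6,  5,  6,  5,  8,  4]), array([25, 28, 31, 34, 37, 40, 43, 46, 49, 52, 55, 58, 61, 64, 67, 70, 73]))
```

```bash
cat > q.py <<'E'
from h import *
o=[]
for i in range(4):
    s=r.state(); yaw=np.degrees(2*np.arctan2(s['eef_rot'][1],s['eef_rot'][0]))-90
    o.append([s['time_s'],yaw%180,s['wrist_torque'][2],s['effort'][6],s['qvel'][6]])
    r.camera('top')
print(np.round(o,3)); print(s['ft_force'].round(1),s['tcp_pos'].round(1))
E

```

Request:
servo_tool --pt "0 0 0 -0.5 1" --pt "0 0 0 -0.5 1" --pt "0 0 0 -0.5 1" --pt "0 0 0 -0.5 1"

```text
time_s: 10.45
tcp_pos: [577.2, 230.0, 102.2]
eef_rot: [-0.096, 3.14, 0.002]
ft_force: [-3.0, 5.4, 2.0]
width: 55.3
grasp_force: 35.0
```

```bash
python3 q.py
```

```text
[[ 1.0450e+01  9.3508e+01  1.6200e-01 -6.4000e-02 -6.7000e-02]
 [ 1.0500e+01  9.3480e+01  1.7600e-01 -1.0500e-01  1.2000e-02]
 [ 1.0550e+01  9.3503e+01  1.4200e-01 -2.5100e-01  7.0000e-03]
 [ 1.0600e+01  9.3513e+01  1.3300e-01 -1.6300e-01  0.0000e+00]]
[-3.   6.8  2.7] [577.2 230.  102.2]
```

Request:
servo_tool --pt "0 0 0 -0.7 1" --pt "0 0 0 -0.7 1" --pt "0 0 0 -0.7 1" --pt "0 0 0 -0.7 1"

```text
time_s: 11.15
tcp_pos: [577.2, 230.1, 102.2]
eef_rot: [0.019, -3.141, -0.002]
ft_force: [-2.2, 6.5, 3.6]
width: 54.7
grasp_force: 35.0
```

```bash
python3 q.py
```

```text
[[ 1.1150e+01  9.0703e+01  1.6500e-01 -9.0000e-03 -9.4000e-02]
 [ 1.1200e+01  9.0667e+01  1.7000e-01 -6.7000e-02  1.5000e-02]
 [ 1.1250e+01  9.0700e+01  1.0600e-01 -2.7000e-01  8.0000e-03]
 [ 1.1300e+01  9.0717e+01  1.1900e-01 -1.4700e-01  2.0000e-03]]
[-1.7  6.2  3.1] [577.2 230.1 102.2]
```

Request:
servo_tool --pt "0 0 0 -0.7 1" --pt "0 0 0 -0.7 1" --pt "0 0 0 -0.7 1" --pt "0 0 0 -0.7 1"

```text
time_s: 11.85
tcp_pos: [577.2, 230.1, 102.2]
eef_rot: [0.057, 3.141, 0.002]
ft_force: [-2.3, 5.9, 2.1]
width: 54.8
grasp_force: 35.0
```

```bash
python3 q.py
```

```text
[[ 1.1850e+01  8.7906e+01  2.2500e-01 -9.0000e-03 -9.1000e-02]
 [ 1.1900e+01  8.7870e+01  1.7600e-01 -6.7000e-02  1.9000e-02]
 [ 1.1950e+01  8.7907e+01  1.1500e-01 -2.7100e-01  6.0000e-03]
 [ 1.2000e+01  8.7917e+01  8.7000e-02 -1.4700e-01  3.0000e-03]]
[-1.6  6.6  3.1] [577.2 230.2 102.2]
```

Effort traces repeat exactly, so there is no contact yet at 26.7°. Continuing the same way.

Request:
servo_tool --pt "0 0 0 -0.7 1" --pt "0 0 0 -0.7 1" --pt "0 0 0 -0.7 1" --pt "0 0 0 -0.7 1" --pt "0 0 0 -0.7 1" --pt "0 0 0 -0.7 1"

```text
time_s: 12.8
tcp_pos: [577.2, 230.3, 102.2]
eef_rot: [0.172, 3.137, 0.002]
ft_force: [-3.0, 7.2, 1.6]
width: 54.5
grasp_force: 35.0
```

```bash
python3 q.py
```

```text
[[ 1.2800e+01  8.3711e+01  1.9500e-01 -1.9000e-02 -9.3000e-02]
 [ 1.2850e+01  8.3677e+01  1.7300e-01 -7.7000e-02  1.5000e-02]
 [ 1.2900e+01  8.3714e+01  1.1700e-01 -2.8000e-01  9.0000e-03]
 [ 1.2950e+01  8.3724e+01  5.2000e-02 -1.5700e-01  3.0000e-03]]
[-2.4  6.   3.1] [577.2 230.3 102.2]
```

Request:
servo_tool --pt "0 0 0 -0.7 1" --pt "0 0 0 -0.7 1" --pt "0 0 0 -0.7 1" --pt "0 0 0 -0.7 1" --pt "0 0 0 -0.7 1" --pt "0 0 0 -0.7 1"

```text
time_s: 13.75
tcp_pos: [577.2, 230.4, 102.3]
eef_rot: [0.287, 3.128, 0.003]
ft_force: [-2.6, 7.0, 1.7]
width: 54.7
grasp_force: 35.0
```

```bash
python3 q.py
```

```text
[[ 1.3750e+01  7.9520e+01  2.3200e-01 -6.7000e-02 -9.3000e-02]
 [ 1.3800e+01  7.9485e+01  2.4500e-01 -1.2500e-01  1.6000e-02]
 [ 1.3850e+01  7.9519e+01  1.4200e-01 -3.2800e-01  8.0000e-03]
 [ 1.3900e+01  7.9532e+01  1.8000e-01 -2.0500e-01  2.0000e-03]]
[-2.1  7.   1.8] [577.2 230.4 102.2]
```

Torque rises at the predicted 0.012 N·m per N from about 84°. That puts the pad at about 5 N, so I release the ring and rise to the knob.

Request:
servo_tool --pt "0 0 0 0 0" --pt "0 0 0 0 0" --pt "0 0 0 0 0" --pt "0 0 0 0 0" --pt "0 0 0 0 0" --pt "0 0 0 0 0" --pt "0 0 0 0 0"

```text
time_s: 14.82
tcp_pos: [577.4, 228.9, 102.1]
eef_rot: [-0.286, -3.129, -0.0]
ft_force: [-0.2, 0.3, 0.2]
width: 86.9
grasp_force: 0.0
```

Request:
servo_tool --pt "0 -0.1 1.0 0 0" --pt "0 0 1.0 0 0" --pt "0 0 1.0 0 0" --pt "0 0 0 0 0" --pt "0 0 0 0 0"

```text
time_s: 15.45
tcp_pos: [577.3, 227.9, 131.9]
eef_rot: [-0.286, -3.128, -0.0]
ft_force: [-0.1, -0.1, -0.3]
width: 87.1
grasp_force: 0.0
```

```bash
python3 tip.py; python3 - <<'E'
from h import *
d=np.load('pics/side_d.npy'); W=world('side',d); im=np.load('pics/side_i.npy')
k=(d>0)&(np.hypot(W[...,0]-577,W[...,1]-229)<15)&(W[...,2]>140)&(W[...,2]<215)
z=W[k][:,2]; print(k.sum(),np.histogram(z,bins=range(140,216,3)), np.percentile(W[k&(W[...,2]>170)],[3,50,97],axis=0).round(1))
cv2.imwrite('pics/s4.png',cv2.resize(im[110:220,240:360,::-1],None,fx=5,fy=5,interpolation=cv2.INTER_CUBIC))
E
```

```text
15.5 [577.2 227.8 131.7] 87.11280681205099 [-0.45  0.25 -0.02] [-0.01  -0.018 -0.022]
yaw 79.55575194191596
36 (array([ 0,  0,  0,  0,  1, 10,  0,  1,  0,  3,  3,  5,  1,  4,  8,  0,  0,
        0,  0,  0,  0,  0,  0,  0,  0]), array([140, 143, 146, 149, 152, 155, 158, 161, 164, 167, 170, 173, 176,
       179, 182, 185, 188, 191, 194, 197, 200, 203, 206, 209, 212, 215])) [[563.  221.2 171.1]
 [565.6 226.6 179.7]
 [569.6 235.1 184. ]]Traceback (most recent call last):
  File "tip.py", line 8, in <module>
    z=W[k][:,2]; print(sg,k.sum(),'low z',np.sort(z)[:12].round(1),'p',np.percentile(p[k],[3,97]).round(1),'q',np.percentile(q[k],[3,97]).round(1))
                                                                       ~~~~~~~~~~~~~^^^^^^^^^^^^^
    return _quantile_unchecked(
        a, q, axis, out, overwrite_input, method, keepdims, weights)
    return _ureduce(a,
                    func=_quantile_ureduce_func,
    ...<5 lines>...
                    overwrite_input=overwrite_input,
                    method=method)
    r = func(a, **kwargs)
    result = _quantile(arr,
                       quantiles=q,
    ...<2 lines>...
                       out=out,
                       weights=wgt)
    slices_having_nans = np.isnan(arr[-1, ...])
                                  ~~~^^^^^^^^^
IndexError: index -1 is out of bounds for axis 0 with size 0
```

View pics/s4.png

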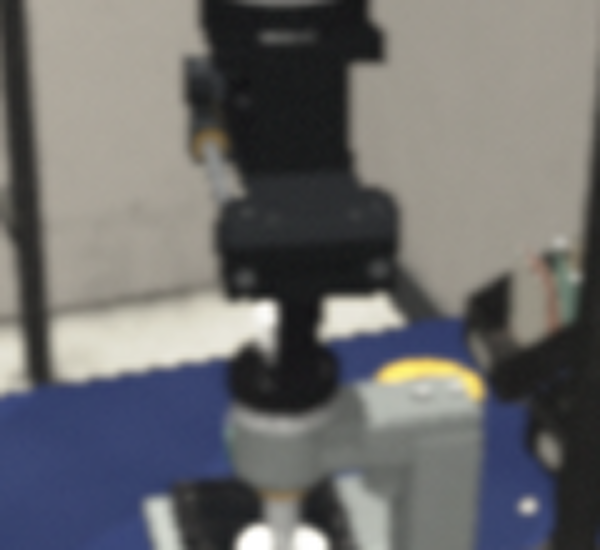

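The knob's left half is visible at (268,335) and the near finger at (298,340), with its tip just above the ring. Next: check that tip's height and re-centre.

Request:
servo_tool --pt "0 0.2 0 0 0" --pt "0 0 0 0 0"

```text
time_s: 15.75
tcp_pos: [577.2, 230.1, 131.8]
eef_rot: [-0.285, -3.128, 0.0]
ft_force: [-0.4, 0.4, 0.4]
width: 87.2
grasp_force: 0.0
```

```bash
sed -i 's/for sg in(1,-1)/for sg in(-1,)/' tip.py; python3 tip.py
```

```text
15.8 [577.3 230.  131.8] 86.8426323701151 [ 0.48 -0.4   0.11] [0.053 0.037 0.001]
yaw 79.56664885855656
-1 664 low z [166.9 166.9 167.2 168.  168.1 168.6 168.7 169.3 169.4 169.5 170.  170.1] p [-18.7  19. ] q [-59.3 -47.5]
```

Request:
servo_tool --pt "0 0 0 0 1" --pt "0 0 0 0 1" --pt "0 0 0 0 1" --pt "0 0 0 0 1" --pt "0 0 0 0 1" --pt "0 0 0 0 1" --pt "0 0 0 0 1" --pt "0 0 0 0 1" --squeeze 20

```text
time_s: 16.8
tcp_pos: [577.5, 230.3, 132.1]
eef_rot: [0.286, 3.128, 0.001]
ft_force: [0.5, 1.6, -0.4]
width: 25.3
grasp_force: 20.0
```

```bash
python3 rd.py 4
```

```text
17.0 F [ 1.03  1.86 -0.99] T [ 0.484 -0.244 -0.005] tcp [577.5 230.3 132.1] yaw 79.57 w 25.2 20.0 j7 [1.0006 0.0113]
```

The knob is gripped (25.2 mm). Now the quarter turn.

Request:
servo_tool --pt "0 0 -0.02 -6 1" --pt "0 0 -0.02 -6 1" --pt "0 0 -0.02 -6 1" --pt "0 0 -0.02 -6 1" --pt "0 0 0 -6 1" --pt "0 0 -0.02 -6 1" --pt "0 0 0 -6 1" --pt "0 0 -0.02 -6 1"

```text
time_s: 18.0
tcp_pos: [578.2, 231.2, 132.0]
eef_rot: [1.537, 2.739, 0.005]
ft_force: [1.7, 3.2, 5.0]
width: 25.3
grasp_force: 20.0
```

```bash
python3 rd.py 2
```

```text
18.1 F [1.68 4.43 5.4 ] T [ 0.906 -0.259 -0.007] tcp [578.2 231.1 132. ] yaw 31.51 w 25.1 20.0 j7 [ 0.1953 -0.1426]
```

Request:
servo_tool --pt "0 0 -0.02 -6 1" --pt "0 0 0 -6 1" --pt "0 0 -0.02 -6 1" --pt "0 0 0 -6 1" --pt "0 0 -0.02 -6 1" --pt "0 0 0 -6 1" --pt "0 0 0 -6 1" --pt "0 0 0 0 1" --pt "0 0 0 0 1" --pt "0 0 0 0 1"

```text
time_s: 19.35
tcp_pos: [579.1, 231.3, 132.0]
eef_rot: [2.411, 2.013, 0.008]
ft_force: [3.3, 5.7, 7.1]
width: 25.0
grasp_force: 20.0
```

```bash
python3 rd.py 4
```

```text
19.55 F [4.05 5.25 6.86] T [ 1.091 -0.806 -0.069] tcp [579.1 231.3 132. ] yaw 169.73 w 25.0 20.0 j7 [-0.494   0.0444]
```

Request:
servo_tool --pt "0 0 0 0 0" --pt "0 0 0 0 0" --pt "0 0 0 0 0" --pt "0 0 0 0 0" --pt "0 0 0 0 0" --pt "0 0 0 0 0" --pt "0 0 0 0 0"

```text
time_s: 20.42
tcp_pos: [577.4, 229.9, 130.3]
eef_rot: [2.414, 2.01, 0.0]
ft_force: [-0.3, 0.8, -0.5]
width: 84.0
grasp_force: 0.0
```

Request:
servo_tool --pt "0 0 2 0 0" --pt "0 0 3 0 0" --pt "0 0 4 0 0" --pt "-4 4 2 0 0" --pt "-5 5 1 0 0" --pt "-5 5 0 0 0" --pt "-5 5 0 0 0" --pt "-5 5 0 0 0" --pt "-5 5 0 0 0" --pt "0 0 0 0 0"

```text
time_s: 21.68
tcp_pos: [311.5, 494.3, 248.4]
eef_rot: [-2.404, -2.02, 0.002]
ft_force: [1.0, -0.7, 0.2]
width: 86.5
grasp_force: 0.0
```

```bash
python3 - <<'E'
from h import *
a=np.load('pics/top_i.npy')
c0=cv2.imread('pics/t0.png')[150:220,195:275]
im,d=snap('top','t5'); im2,d2=snap('side','s5')
c1=im[150:220,195:275,::-1]
cv2.imwrite('pics/c5.png',cv2.resize(np.hstack([c0,c1]),(800,350),interpolation=cv2.INTER_CUBIC))
for c,D in(('top',d),('side',d2)):
    W=world(c,D); k=(D>0)&(np.hypot(W[...,0]-577,W[...,1]-229)<11)&(W[...,2]>165)
    print(c,k.sum(),np.percentile(W[k][:,2],[10,50,90]) if k.sum() else '')
s=r.state(); print(s['time_s'],s['tcp_pos'],s['ft_force'])
E
```

```text
top 76 [181.75041105 185.61173392 188.32417901]
side 52 [171.18233135 182.39772529 183.56725488]
21.775 [316.77871962 490.44565421 248.90112166] [0.5090508  0.12960232 0.18148082]
```

View pics/c5.png

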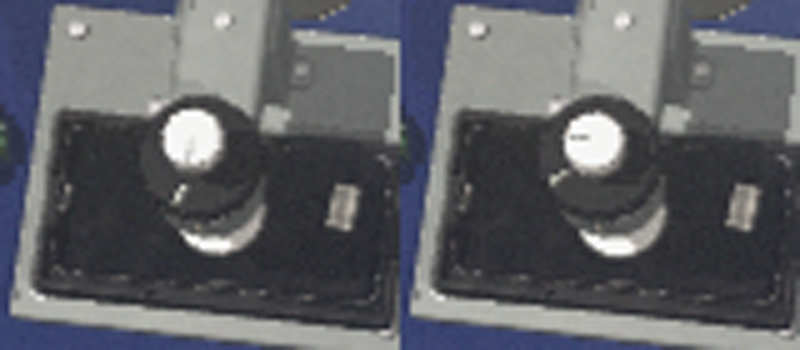

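The knob's mark has gone from pointing down (190,155) to pointing left (575,137), a clockwise quarter turn. The ring's line has moved from (180,193) to (162,178), about 35°. The tool is clear, so I hand in.

```bash
python3 -c "
from plant import r
print(r.close_job())"
```

```text
the job is handed in; nothing more can be done
None
```

I turned the ring clockwise about 35°, which by the ring torque left the pad at roughly 5 N. I then turned the knob about 90° clockwise with the ring untouched, backed the gripper clear and handed in at about 22 s; the judge gave no result.

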